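Tilt the mosaic easel to its middle notch and pin it

ROBOT

A 6-joint arm with a two-finger parallel gripper is mounted at the origin on the work surface. World frame = base frame: x ahead of the robot, y to its left, z up, the work surface at z = 0. Lengths are in m, angles in rad, forces in N, time in s.
With the tool pointing down it reaches from about 0.35 to 0.975 m from the base axis. Payload 4.9 kg.
Tool frame: the origin (TCP) lies at the very end of the fingers, on their centre line; the grasp point (between the pads) lies ctrl.grip_point_offset behind it (ctrl.grip_point_offset is the distance from the TCP to the grasp point, in m); z points along the fingers, y is the direction in which the jaws open and shut (so a half turn about z gives the same grasp; the last joint's range is limited). The gripper opens to 85 mm and grips with 20 to 120 N. Pads are 22 mm wide; open, the fingers measure 114 mm over their backs; the gripper's body (76 mm by 85 mm) begins 54 mm behind the grasp point. The pads swing forward as they close: fully open they stand 13 mm farther back than shut.
Start: joints at [-1.275, 0.053, 1.613, -0, 1.476, -0.119], TCP at [0.252, -0.572, 0.231] pointing down, gripper open.
Joint ranges: [-3.01, 3.01], [-1.01, 2.22], [0.06, 2.58], [-1.02, 4.17], [0.09, 2.62], [-3.14, 3.14]. Speed limits (rad/s): [2.57, 2.57, 3.14, 3.14, 3.14, 3.14].

INTERFACE

Orientations are given as a rotation vector (axis times angle).
In Python, from station import ctrl gives the robot as it stands. The module is installed in compiled form; this text tells all that it offers.
- The arm moves only by the shell command python3 -m creep 'ROWS' [FORCE]. ROWS is JSON, a list of rows, each a list of 5 numbers: the closure in counts, from 0 (fully open) to 255 (shut), then the shift along the tool's x, y, z in mm, then the turn about the tool's z in rad. A call has 1 to 12 rows; each row is the pose to reach, as a shift and turn from the pose commanded when the call began, along the tool's axes at that moment; what a row does not reach only later rows make up. A row lasts 1/12 s, in which the tool goes at most 41.7 mm and 7.16 degrees, less where a joint would pass 70% of its speed; a pose out of reach is approached as far as the arm can. A call with a gripper value outside its range is refused whole. The fingers move at their own pace and stop on an object; FORCE is the grip in N (left out, the last holds). Time passes only in rows, so rows that repeat a pose let the fingers close. It gives the time, the measured TCP pose, the force and the opening at its end, in the units of the state.
- ctrl.get_obs(): the state, without advancing time (a new reading comes with each control period).
- ctrl.get_image(name): name is "scene" or "top" or "wrist"; returns the picture (480x640x3 uint8, red, green, blue); there is no depth.
- ctrl.calibration(name): a dict with "fx", "fy", "cx", "cy" (pixels), "R" (3x3) and "t" (3): a world point X has camera coordinates R X + t. Camera axes: x right, y down, z forward; pixel columns grow to the right and rows downward; lengths in m; the calibration is good to about 2 mm. A picture is of the moment at which its call begins: read the wrist's pose just before it. calibration takes no time and is no camera call; for the wrist camera it gives the pose at the moment of the call.
- ctrl.finish_job(): hands the job in, once; it reports no verdict.
Trained networks look in the newest picture that a camera, given by its name, has taken for a name from the list of things; names that differ only in an ending like _2 or _b are one class to them, and where a whole thing is asked for, a point or a joint stands for the part that bears it (a point fixed in the world has none). Each returns a list of dicts, best first, with "conf" (0 to 1); they miss things now and then, are a little off and sometimes report something else, mostly with a low value. They report only what shows in the picture. A call takes as long as a camera call.
- ctrl.boxes_of(camera, label): "rect" ([left, top, width, height] in pixels, round what is visible of it).
- ctrl.outline_of(camera, label): "mask" (480x640 bool, what is visible of it) and "rect" ([left, top, width, height] in pixels, round what is visible of it).
The state is a dict: "t": time; "q": joint angles; "dq": joint speeds; "effort": joint torques, N m; "tool_pos": TCP position; "tool_rot": TCP orientation; "contact_force": force on the tool from outside, world axes, zero at the start; "wrist_torque": the same for the moment, N m; "opening": finger opening in m.
Only numpy, scipy, OpenCV 4.12 (cv2) and the standard library are available. Lean on these libraries where they do the work, as an engineer would, in place of code of your own. Each camera call takes 0.05 s, during which the arm holds its last target. There are 200 camera calls.

TASK

Swing the tilting mosaic board down towards you until the middle of the three notches in its brass index wheel stands under the slanting guide block, so that the board leans about 30 degrees. Then take the pin with the tall round head out of the wooden pin rack and push it through the guide block into that notch until its collar sits flush on the block, so that the board is locked, and let go. Leave the other two pins and everything else on the bench where it is.

Things in the scene. Friction and masses are not known exactly. Their poses are not given: they have to be found in the camera images.
- pivot (a point): Mid-point of the easel's trunnion axis, 160 mm above the bench. The easel: steel base 180 x 330 mm, two grey upright cheeks 12 mm thick at y = -125 and +125 mm, a plywood mosaic board swinging between them. Stand's axes: x away from the robot at yaw 0, y along the trunnion axis towards the index wheel, z up. The stand is fixed to the bench.
- cradle (a joint): Lean of the mosaic board, rad: 0 level, positive = near (handle) edge down, far edge up; travel -0.35 to 1.2. Not locked at the start; stiff (0.4 N m of friction, about 3 N at the bar), stays where left. Board 140 mm deep (x), 200 mm wide (y), 12 mm thick, underside on the axis. The three notches stand under the guide at joint values 0, 0.524 (the middle notch) and 1.047.
- wheel (a point): Centre of the brass index wheel, fixed on the board's shaft outside the +y cheek, 155 mm from the pivot along y. 20 mm thick, 60 mm radius, three radial notches 12 mm wide, 24 mm deep, 30 degrees apart. The pin's tapered tip centres the wheel by itself from up to about 0.03 rad off. Axes: those of the board.
- bar (a point): Centre of the round steel handle bar (12 mm thick, 104 mm long, along the stand's y) at the near edge of the board. In the stand's frame it lies at (-130 cos q, 0, -130 sin q) mm from the pivot, q the joint value. 54 mm of free space between bar and board's edge. It can turn in a grip. Axes: those of the board.
- guide: Aluminium guide block 30 x 30 mm, 26 mm long, fixed over the index wheel's rim by a grey arm. Origin: centre of the mouth of its round through hole (12.4 mm, chamfered). z axis: the hole's axis, out of the mouth, up and 35 degrees from vertical towards the robot (stand's -x). y axis: stand's y. The rim is 29 mm below the mouth along the hole, the bottom of a notch 53 mm.
- pin_grip (a point): The locking pin: centre of its grip, a tall round aluminium head 18 mm across, 37 mm high. Under it a collar 22 mm across, 5 mm thick, then a steel shank 10 mm across, 50 mm long, its last 7 mm tapered. This point is 26 mm above the collar's underside, 76 mm above the tip; z axis from tip to head. At the start it hangs upright, collar on the rack's top, 58 mm above the bench.
- pin_tip (a point): Tip of the locking pin, on its axis, 50 mm below the collar's underside. Fully home, it lies 50 mm below the guide's mouth.
- rack: Wooden pin rack 170 x 50 mm, 58 mm high, fixed to the bench, origin under its centre, its x axis along the row of three holes (11.6 mm, through) at x = -55, 0 and 55 mm. Which pin stands in which hole changes.
- tee_pin: Other pin in the rack with a thin T handle (cross bar 46 mm long, along the rack's row, 82 mm above the tip). Origin at its tip, z up. Leave it.
- flat_pin: Other pin in the rack with a flat disc head 30 mm across and 7 mm thick. Origin at its tip, z up. Leave it.
- glue: Small white glue bottle, 32 mm across, 75 mm tall; origin under its centre. Leave it.
- jar: Glass jar with a metal cap, 64 mm across, 85 mm tall; origin under its centre. Leave it.
- nippers: Tile nippers lying flat, 150 mm long, 16 mm high, jaws to their +x; origin under the joint. Leave them.
- tile_blank: Yellow tile 70 x 70 x 12 mm lying flat; origin under its centre. Leave it.
- screwdriver: Screwdriver lying along its x axis. Leave it.
- cup: White cup 70 mm across, 80 mm tall; origin under its centre. Leave it.
- lock_pin: The locking pin as a body, origin at its tip (see pin_grip).

How it is judged:
By the outcome, as a careful person would: the job done as asked, in the order asked, and still so for the second after the job is handed in, with the robot touching nothing.
It also fails if it takes over 66 s, if anything falls off the work surface, if the arm or the gripper's body presses on something with over 40 N, if the wrist force passes 120 N, or if a joint passes its speed limit or range.

## Working session

There is one attempt and no reset: what is moved stays moved. The work goes in short steps, Python scripts to look and compute and a shell command to move; the robot and the scene stay as the last step left them, time stands still between calls to the robot, and variables do not carry over. Pictures are saved under pics/ and viewed, about 8 in all and at most 12, crops included, and the job is handed in when it is done.

```bash
mkdir -p pics; ls
python3 - <<'E'
from station import ctrl
import cv2,numpy as np
o=ctrl.get_obs();print(o['t'],o['tool_pos'],o['tool_rot'],ctrl.grip_point_offset)
a=ctrl.get_image("scene");b=ctrl.get_image("top")
for n,i in(("scene",a),("top",b)):cv2.imwrite(f"pics/{n}0.png",i[:,:,::-1])
for c in("scene","top"):
  for l in("pivot","wheel","bar","guide","lock_pin","tee_pin","flat_pin","rack","jar","cup","glue"):
    r=ctrl.boxes_of(c,l);print(c,l,[(np.round(x['rect']).tolist(),round(x['conf'],2)) for x in r[:2]])
  k=ctrl.calibration(c);print({a:np.round(v,3).tolist() for a,v in k.items()})
print(ctrl.get_obs()['t'])
E
```

```text
pics
0.0 [ 0.25169378 -0.57139207  0.23006902] [-3.07227173e+00 -6.46429480e-01  2.70720145e-04] 0.0187
scene pivot [([285.0, 164.0, 136.0, 177.0], 0.88), ([396.0, 139.0, 28.0, 31.0], 0.42)]
scene wheel [([290.0, 177.0, 116.0, 116.0], 0.69)]
scene bar [([290.0, 178.0, 117.0, 113.0], 0.85)]
scene guide [([194.0, 306.0, 74.0, 69.0], 0.62), ([365.0, 166.0, 18.0, 15.0], 0.43)]
scene lock_pin []
scene tee_pin [([284.0, 166.0, 135.0, 172.0], 0.62)]
scene flat_pin [([203.0, 317.0, 15.0, 8.0], 0.54)]
scene rack [([192.0, 309.0, 76.0, 66.0], 0.73)]
scene jar [([240.0, 401.0, 39.0, 44.0], 0.72)]
scene cup [([396.0, 137.0, 29.0, 35.0], 0.92)]
scene glue [([226.0, 277.0, 15.0, 21.0], 0.7)]
{'fx': 554.599, 'fy': 554.599, 'cx': 319.213, 'cy': 230.283, 'R': [[0.83, 0.558, 0.01], [0.463, -0.678, -0.571], [-0.312, 0.478, -0.821]], 't': [-0.461, -0.133, 1.528]}
top pivot [([251.0, 169.0, 139.0, 94.0], 0.67), ([470.0, 192.0, 35.0, 36.0], 0.36)]
top wheel [([253.0, 163.0, 128.0, 102.0], 0.67)]
top bar [([253.0, 169.0, 127.0, 93.0], 0.67)]
top guide [([250.0, 200.0, 12.0, 18.0], 0.46)]
top lock_pin [([144.0, 218.0, 35.0, 28.0], 0.34)]
top tee_pin [([443.0, 259.0, 10.0, 20.0], 0.69)]
top flat_pin [([442.0, 289.0, 9.0, 12.0], 0.52)]
top rack [([430.0, 234.0, 28.0, 79.0], 0.71)]
top jar [([249.0, 167.0, 140.0, 97.0], 0.72), ([467.0, 196.0, 38.0, 29.0], 0.71)]
top cup [([146.0, 217.0, 32.0, 32.0], 0.8), ([252.0, 171.0, 132.0, 92.0], 0.6)]
top glue [([391.0, 295.0, 15.0, 15.0], 0.67), ([181.0, 186.0, 32.0, 36.0], 0.24)]
{'fx': 466.167, 'fy': 466.167, 'cx': 316.864, 'cy': 237.08, 'R': [[0.044, -0.999, -0.003], [-0.968, -0.042, -0.247], [0.247, 0.013, -0.969]], 't': [0.044, 0.554, 1.068]}
1.2
```

Run:
```python
import cv2,numpy as np
a=cv2.imread('pics/scene0.png')[130:390,180:440];b=cv2.imread('pics/top0.png')[150:330,230:470]
cv2.imwrite('pics/s1.png',cv2.resize(a,None,fx=2.3,fy=2.3,interpolation=2))
cv2.imwrite('pics/t1.png',cv2.resize(b,None,fx=3.3,fy=3.3,interpolation=2))
```

```text
(no output)
```

View pics/s1.png

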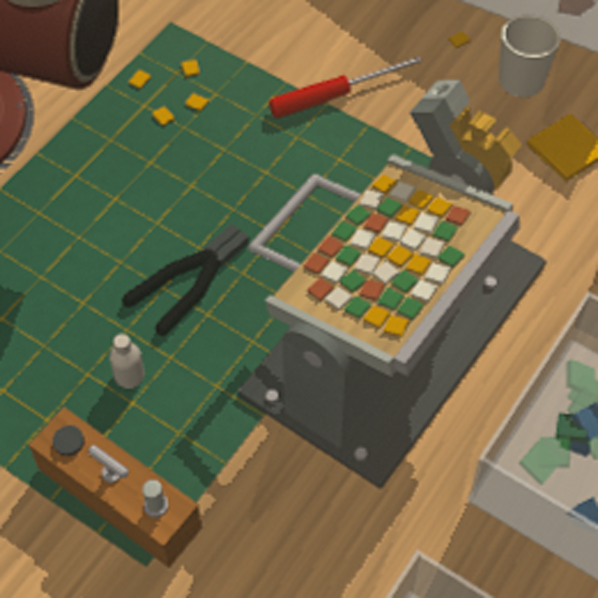

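View pics/t1.png

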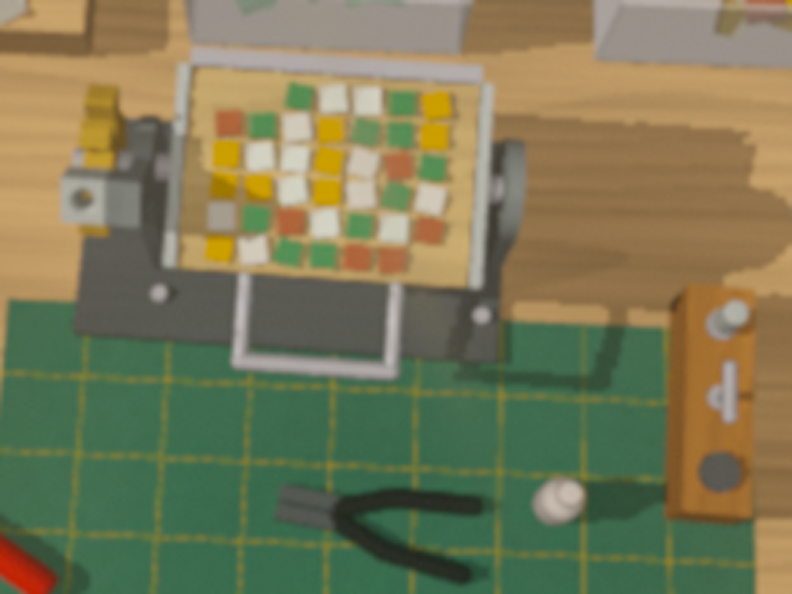

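```bash
cat > h.py <<'E'
import numpy as np
from station import ctrl
from scipy.spatial.transform import Rotation as Ro
def ray(c,u,v,k=None):
    k=k or ctrl.calibration(c);R=np.array(k['R']);t=np.array(k['t'])
    d=R.T@np.array([(u-k['cx'])/k['fx'],(v-k['cy'])/k['fy'],1]);return -R.T@t,d/np.linalg.norm(d)
def plane(c,u,v,z,k=None):
    o,d=ray(c,u,v,k);return o+d*(z-o[2])/d[2]
def tri(*rs):
    A=sum(np.eye(3)-np.outer(d,d) for o,d in rs);b=sum((np.eye(3)-np.outer(d,d))@o for o,d in rs)
    p=np.linalg.solve(A,b);return p,max(np.linalg.norm((np.eye(3)-np.outer(d,d))@(p-o)) for o,d in rs)
def proj(c,X,k=None):
    k=k or ctrl.calibration(c);p=np.array(k['R'])@X+np.array(k['t']);return np.array([k['fx']*p[0]/p[2]+k['cx'],k['fy']*p[1]/p[2]+k['cy']])
def rel(p,rot,target):
    """shift (mm) in tool axes from pose to world target"""
    return Ro.from_rotvec(rot).as_matrix().T@(np.array(target)-p)*1000
E
python3 - <<'E'
from h import *
S=lambda x,y:ray('scene',x/2.3+179.8,y/2.3+129.8)
T=lambda x,y:ray('top',x/3.3+229.85,y/3.3+149.85)
for n,s,t in [('bar+',(315,182),(240,364)),('bar-',(257,245),(394,374)),('guide',(443,92),(82,198)),('pinhead',(152,489),(736,312)),
 ('farL',(392,160),(188,65)),('farR',(517,216),None),('bolt+',None,(159,293)),('bolt-',(272,396),(482,315))]:
  if s and t:
    p,e=tri(S(*s),T(*t));print(n,p.round(4),round(e,4))
for z in(.1,.0):
  print(z,plane('top',736/3.3+229.85,312/3.3+149.85,z))
for c in[(685,290),(753,292),(671,515),(748,518)]:
  print(plane('top',c[0]/3.3+229.85,c[1]/3.3+149.85,.058))
for c in [(159,293),(482,315)]: print('bolt',plane('top',c[0]/3.3+229.85,c[1]/3.3+149.85,.015))
E
```

```text
bar+ [0.481  0.0977 0.1293] 0.0004
bar- [ 0.4788 -0.0065  0.1373] 0.003
guide [0.5647 0.2    0.2279] 0.0005
pinhead [ 0.5408 -0.2546  0.0976] 0.0003
farL [0.6077 0.1006 0.2828] 0.0413
bolt- [ 0.5505 -0.0823  0.0153] 0.0002
0.1 [ 0.53997167 -0.25417226  0.1       ]
0.0 [ 0.56512021 -0.28280486  0.        ]
[ 0.56580421 -0.22865033  0.058     ]
[ 0.56646541 -0.27929506  0.058     ]
[ 0.39794042 -0.21527958  0.058     ]
[ 0.39821725 -0.27055378  0.058     ]
bolt [0.55707766 0.16799931 0.015     ]
bolt [ 0.55043024 -0.08252413  0.015     ]
```

```bash
python3 -m creep '[[255,25,-26,0,0.05],[255,50,-52,0,0.1],[255,75,-78,0,0.2],[255,100,-103,0,0.3],[255,127,-131,0,0.4],[255,154,-159,0,0.47],[255,181,-187,0,0.47],[255,208,-215,0,0.47],[255,235,-243,0,0.47],[255,262,-271,0,0.47],[255,285,-294,0,0.47],[255,300,-310,0,0.47]]' 40
python3 - <<'E'
from h import *
o=ctrl.get_obs();p,r=o['tool_pos'],o['tool_rot'];M=Ro.from_rotvec(r).as_matrix();print(p,o['q'].round(3) if hasattr(o['q'],'round') else o['q'],M.round(3).tolist())
print(rel(p,r,[.482,.0456,.19]))
E
```

```text
t: 2.2
tool_pos: [0.4021, -0.1648, 0.2316]
tool_rot: [-3.14, 0.083, -0.002]
contact_force: [-0.2, -0.5, 0.5]
opening: 0.0003
[ 0.40209672 -0.16479531  0.23159115] [-5.610e-01 -4.330e-01  2.034e+00  1.000e-03  1.540e+00  1.063e+00] [[0.999, -0.053, 0.001], [-0.053, -0.999, 0.0], [0.001, -0.0, -1.0]]
[  68.56415523 -214.33541225   41.71130134]
```

```bash
python3 -m creep '[[255,10,-35,5,0],[255,20,-70,12,0],[255,32,-105,20,0],[255,45,-140,28,0],[255,56,-175,36,0],[255,65,-202,40,0],[255,69,-214,41,0],[255,69,-214,41,0]]'
python3 - <<'E'
from h import *
import cv2
o=ctrl.get_obs();k=ctrl.calibration('wrist');im=ctrl.get_image('wrist');cv2.imwrite('pics/w1.png',im[:,:,::-1]);np.save('w1.npy',[k],allow_pickle=True)
print(o['tool_pos'],o['contact_force'])
G=np.array([.566,.2,.233]);print(proj('wrist',G,k),proj('wrist',np.array([.48,.0456,.133]),k),proj('wrist',np.array([.612,.043,.16]),k))
E
```

```text
t: 2.87
tool_pos: [0.4824, 0.0449, 0.1898]
tool_rot: [-3.14, 0.08, 0.001]
contact_force: [-0.6, -0.9, 0.5]
opening: 0.0001
[0.4823677  0.04486044 0.18978394] [-0.56524789 -0.88926018  0.50486354]
[-328.37605574  119.69187017] [320.18375444 263.05692479] [309.22915956 -33.32961147]
```

View pics/w1.png

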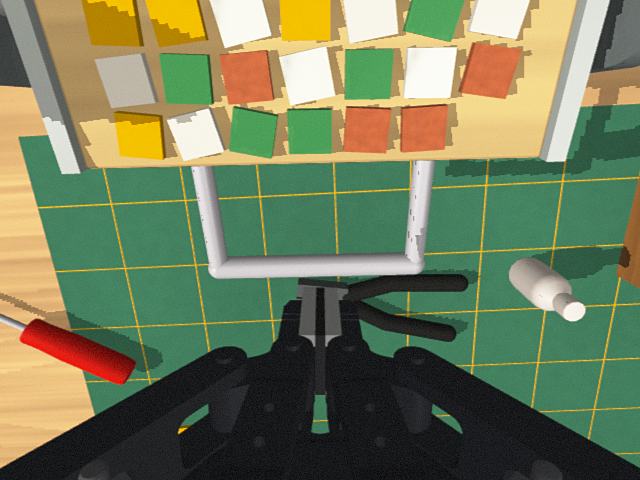

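```bash
python3 -m creep '[[255,0,0,20,0],[255,0,0,38,0],[255,0,0,46,0],[255,0,0,52,0],[255,2,0,57,0],[255,4,0,61,0],[255,5,0,65,0],[255,7,0,69,0],[255,8,0,73,0],[255,10,0,76,0],[255,11,0,79,0],[255,12,0,82,0]]'
python3 -m creep '[[255,0,0,1.5,0],[255,1,0,3,0],[255,1,0,4.5,0],[255,2,0,5.5,0],[255,2,0,6.3,0],[255,2,0,6.8,0],[255,2,0,6.8,0],[255,2,0,6.8,0]]'
python3 - <<'E'
from h import *
import cv2
o=ctrl.get_obs();print(o['tool_pos'],o['contact_force'])
a=ctrl.get_image('scene');b=ctrl.get_image('top')
a=a[150:280,270:420];b=b[150:290,230:410]
c=np.hstack([cv2.resize(a,(520,450),interpolation=2)[:, :400],cv2.resize(b,(400,450)[::1],interpolation=2)])
cv2.imwrite('pics/s2.png',c[:,:,::-1])
E
```

```text
t: 3.92
tool_pos: [0.4949, 0.0418, 0.1084]
tool_rot: [3.14, -0.087, 0.002]
contact_force: [0.0, -0.5, 4.8]
opening: 0.0001
t: 4.58
tool_pos: [0.4976, 0.0417, 0.1025]
tool_rot: [-3.14, 0.087, -0.006]
contact_force: [3.5, -0.3, 5.1]
opening: 0.0003
[0.4975808  0.04171219 0.10249349] [ 3.49906295 -0.31183455  5.07161989]
```

View pics/s2.png

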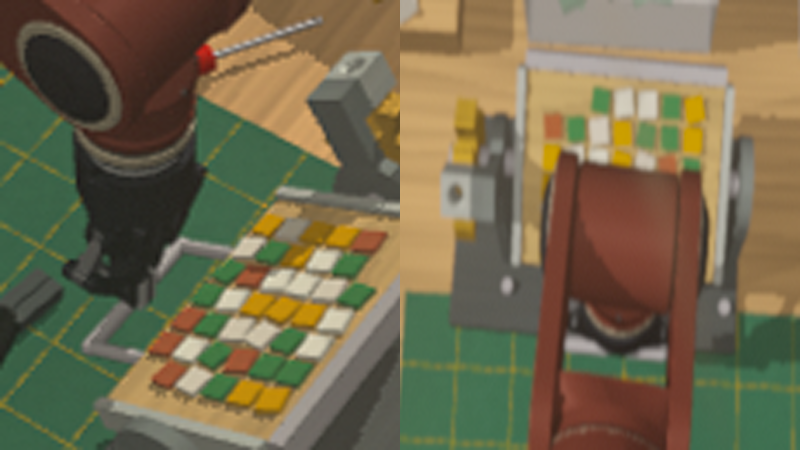

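```bash
python3 -m creep '[[255,0,0,1,0],[255,0,0,1.7,0],[255,0,0,1.7,0],[255,0,0,1.7,0]]'
python3 -m creep '[[255,0,0,-20,0],[255,0,0,-50,0],[255,0,0,-90,0],[255,-15,-15,-125,0],[255,-30,-40,-165,0],[255,-35,-70,-200,0],[255,-35,-105,-235,0],[255,-35,-135,-250,0],[255,-35,-155,-255,0],[255,-35,-155,-255,0]]'
python3 - <<'E'
from h import *
import cv2
o=ctrl.get_obs();k=ctrl.calibration('wrist');im=ctrl.get_image('wrist');cv2.imwrite('pics/w2.png',im[:,:,::-1]);np.save('w2.npy',[k],allow_pickle=True)
print(o['tool_pos'],o['q'],o['contact_force'])
b=ctrl.get_image('top');cv2.imwrite('pics/t2.png',b[:,:,::-1])
a=ctrl.get_image('scene');cv2.imwrite('pics/sc2.png',a[:,:,::-1])
print(proj('wrist',np.array([.566,.2,.233]),k))
E
```

```text
t: 5.02
tool_pos: [0.4979, 0.0417, 0.1011]
tool_rot: [-3.14, 0.087, -0.007]
contact_force: [4.7, -0.4, 6.1]
opening: -0.0001
t: 5.85
tool_pos: [0.4696, 0.2026, 0.3572]
tool_rot: [-3.137, 0.078, -0.003]
contact_force: [-1.3, -0.2, -0.6]
opening: 0.0001
[0.46960018 0.20263859 0.3571785 ] [ 0.2604387  -0.26603783  1.70180211  0.00245747  1.70290144  1.88137605] [-1.31607882 -0.20520895 -0.57848685]
[318.17041733  79.04396388]
```

View pics/w2.png

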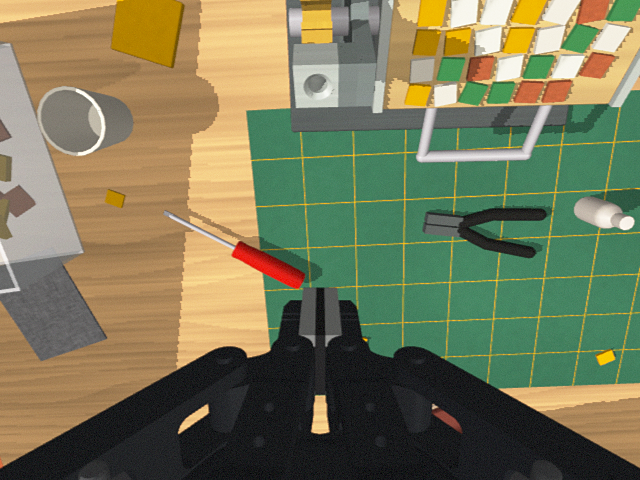

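Run:
```python
from h import *
import cv2
k=np.load('w2.npy',allow_pickle=True)[0]
W=lambda u,v:ray('wrist',u,v,k)
T=lambda u,v:ray('top',u,v)
print('hole',tri(W(319,87),T(254.8,210)),plane('wrist',319,87,.233,k),plane('top',254.8,210,.233))
for u in[(421,157.5),(527,156.5)]:print('bar',plane('wrist',*u,.095,k))
a=cv2.resize(cv2.imread('pics/w2.png')[0:200,270:570],None,fx=2,fy=2,interpolation=2)
b=cv2.resize(cv2.imread('pics/t2.png')[160:280,230:370],None,fx=4,fy=4,interpolation=2)[:400]
s=cv2.resize(cv2.imread('pics/sc2.png')[150:290,270:420],None,fx=3,fy=3,interpolation=2)
c=np.zeros((600,800,3),np.uint8);c[:300,:]=cv2.resize(cv2.imread('pics/t2.png')[160:235,235:435],None,fx=4,fy=4,interpolation=2);c[300:,:400]=cv2.resize(cv2.imread('pics/w2.png')[0:150,270:370],None,fx=4,fy=2,interpolation=2) if 0 else cv2.resize(cv2.imread('pics/w2.png')[0:120,280:440],(400,300),interpolation=2)
c[300:,400:]=cv2.resize(cv2.imread('pics/sc2.png')[155:255,290:423],(400,300),interpolation=2)
cv2.imwrite('pics/m2.png',c)
```

```text
hole (array([0.56130501, 0.19914774, 0.23790022]), np.float64(0.0006469638033294983)) [0.56123144 0.1997149  0.233     ] [0.5631678  0.19935844 0.233     ]
bar [0.49585016 0.09963053 0.095     ]
bar [ 0.49147924 -0.00799288  0.095     ]
```

View pics/m2.png

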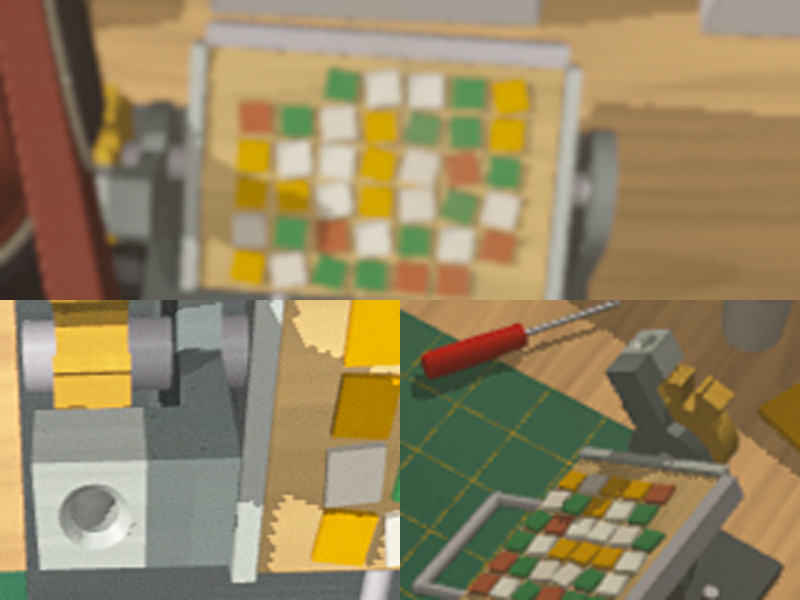

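```bash
python3 -m creep '[[200,2,25,0,0],[150,7,62,0,0],[100,12,101,-5,0],[75,17,140,0,0],[75,22,178,10,0],[75,28,216,25,0],[75,34,253,42,0],[75,40,290,60,0],[75,45,325,80,0],[75,50,360,95,0],[75,55,395,110,0],[75,60,425,122,0]]'
python3 -m creep '[[75,1,15,3,0],[75,2,26,6,0],[75,2,28,6,0],[75,2,28,6,0]]'
python3 - <<'E'
from h import *
import cv2
o=ctrl.get_obs();k=ctrl.calibration('wrist');im=ctrl.get_image('wrist');cv2.imwrite('pics/w3.png',im[:,:,::-1]);np.save('w3.npy',[k],allow_pickle=True)
print(o['tool_pos'],o['opening'],o['contact_force'])
print(proj('wrist',np.array([.54,-.254,.1]),k))
E
```

```text
t: 7.0
tool_pos: [0.5035, -0.2318, 0.229]
tool_rot: [-3.138, 0.092, 0.007]
contact_force: [0.1, 0.1, -0.0]
opening: 0.06
t: 7.33
tool_pos: [0.5064, -0.2573, 0.2269]
tool_rot: [-3.14, 0.088, 0.0]
contact_force: [-0.3, 0.5, -0.4]
opening: 0.0603
[ 0.50635169 -0.25732394  0.22686521] 0.06028720154835931 [-0.31465618  0.52930908 -0.40312487]
[313.48161013 176.72807541]
```

View pics/w3.png

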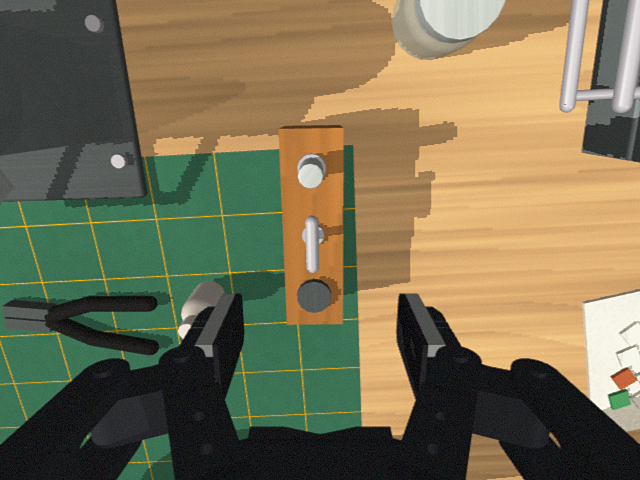

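```bash
python3 - <<'E'
from h import *
k=np.load('w3.npy',allow_pickle=True)[0]
P=plane('wrist',311,175,.1,k);o=ctrl.get_obs();print(P,rel(o['tool_pos'],o['tool_rot'],[*P[:2],.0683]))
E
python3 -m creep '[[75,18,-3,15,0],[75,32,-5,40,0],[75,34,-6,75,0],[75,34,-6,108,0],[75,34,-6,135,0],[75,34,-6,150,0],[75,34,-6,157,0],[75,34,-6,158,0],[75,34,-6,158,0]]'
```

```text
[ 0.54128787 -0.25236772  0.1       ] [ 34.20089534  -6.21196285 159.09820735]
t: 8.13
tool_pos: [0.5418, -0.2527, 0.07]
tool_rot: [3.14, -0.085, 0.002]
contact_force: [-0.1, 0.1, 0.6]
opening: 0.0602
```

```bash
python3 -m creep '[[160,0,0,0,0],[255,0,0,0,0],[255,0,0,0,0],[255,0,0,0,0],[255,0,0,0,0],[255,0,0,0,0],[255,0,0,0,0],[255,0,0,0,0]]' 30
```

```text
t: 8.8
tool_pos: [0.5418, -0.2536, 0.0703]
tool_rot: [3.14, -0.087, 0.003]
contact_force: [-1.5, 1.5, 6.5]
opening: 0.017
```

```bash
python3 -m creep '[[255,0,0,-10,0],[255,0,0,-24,0],[255,0,0,-38,0],[255,0,0,-45,0],[255,0,0,-46,0],[255,0,0,-46,0]]'
python3 - <<'E'
from h import *
o=ctrl.get_obs();print(o['tool_pos'],o['opening'],o['contact_force'])
E
python3 -m creep '[[255,5,0,0,0],[255,10,0,0.5,0],[255,17,0,1.5,0],[255,24,0,3,0],[255,31,0,5,0],[255,37,0,8,0],[255,43,0,11,0],[255,47,0,13.5,0],[255,50,0,15.5,0],[255,50,0,15.5,0]]'
python3 - <<'E'
from h import *
import cv2
o=ctrl.get_obs();print(o['tool_pos'],o['opening'],o['contact_force'])
k=ctrl.calibration('wrist');im=ctrl.get_image('wrist');s=ctrl.get_image('scene')
c=np.hstack([cv2.resize(im[60:480,170:470],(420,588)),cv2.resize(s[280:400,180:275],(375,588),interpolation=2)])
cv2.imwrite('pics/w4.png',c[:,:,::-1])
E
```

```text
t: 9.3
tool_pos: [0.5412, -0.2536, 0.116]
tool_rot: [3.139, -0.087, 0.001]
contact_force: [-0.2, 0.8, -1.1]
opening: 0.0166
[ 0.54115397 -0.25356717  0.11602774] 0.016611274469421393 [-0.23187242  0.82037618 -1.05831161]
t: 10.13
tool_pos: [0.5917, -0.256, 0.0989]
tool_rot: [3.14, -0.086, 0.001]
contact_force: [-1.8, 2.1, 2.3]
opening: 0.0167
[ 0.59167457 -0.25598728  0.09892313] 0.016707659585700682 [-1.79553135  2.05793814  2.28928157]
```

View pics/w4.png

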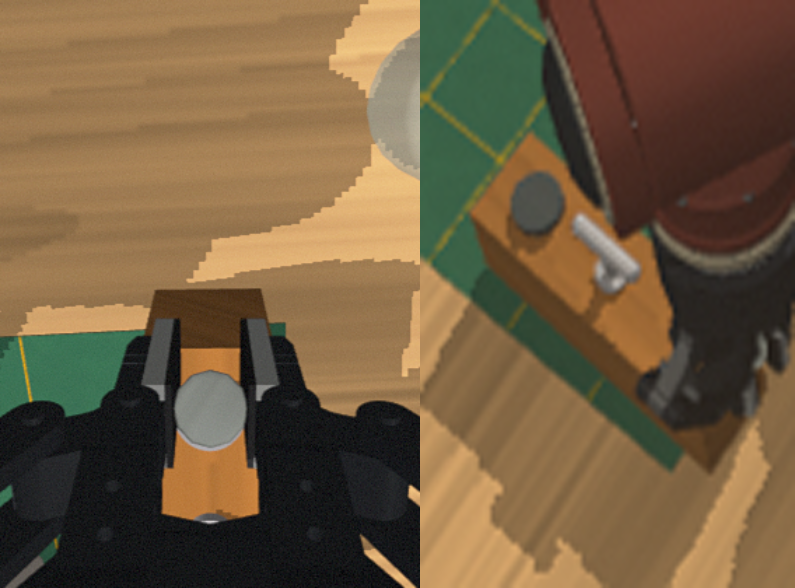

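```bash
python3 -m creep '[[255,4,0,-12,0],[255,8,0,-35,0],[255,8,0,-70,0],[255,5,0,-108,-0.1],[255,0,0,-145,-0.21],[255,-5,-10,-180,-0.32],[255,-10,-30,-208,-0.43],[255,-15,-60,-225,-0.54],[255,-25,-92,-231,-0.65],[255,-35,-125,-231,-0.76],[255,-43,-160,-231,-0.87],[255,-50,-190,-231,-0.98]]' 40
python3 - <<'E'
from h import *
o=ctrl.get_obs();print(rel(o['tool_pos'],o['tool_rot'],[.5,.2009,.33]),o['q'][5])
M=Ro.from_rotvec(o['tool_rot']).as_matrix();print(np.arctan2(M[1,0],M[0,0]))
E
```

```text
t: 11.23
tool_pos: [0.551, -0.0617, 0.3314]
tool_rot: [2.807, 1.409, 0.003]
contact_force: [0.2, 0.3, -0.7]
opening: 0.0168
[ 180.07510483 -197.80766282    1.32734161] 0.3945491564715353
0.9302492607034063
```

```bash
python3 -m creep '[[255,15,-16,0,-0.12],[255,32,-35,0,-0.24],[255,50,-55,0,-0.36],[255,70,-77,0,-0.48],[255,90,-99,0,-0.6],[255,110,-121,0,-0.72],[255,128,-141,0,-0.84],[255,145,-160,0,-0.96],[255,160,-176,0,-1.08],[255,171,-188,0,-1.2],[255,178,-195,0,-1.32],[255,180,-198,0,-1.44]]'
python3 -m creep '[[255,0,0,0,-0.12],[255,0,0,0,-0.24],[255,0,0,0,-0.36],[255,0,0,0,-0.48],[255,0,0,0,-0.6],[255,0,0,0,-0.7],[255,0,0,0,-0.747],[255,0,0,0,-0.747],[255,0,0,0,-0.747]]'
python3 - <<'E'
from h import *
import cv2
o=ctrl.get_obs();print(rel(o['tool_pos'],o['tool_rot'],[.5071,.2009,.2929]),o['q'])
M=Ro.from_rotvec(o['tool_rot']).as_matrix();print(np.arctan2(M[1,0],M[0,0]))
k=ctrl.calibration('wrist');im=ctrl.get_image('wrist');np.save('w5.npy',[k],allow_pickle=True);cv2.imwrite('pics/w5.png',im[:,:,::-1])
s=ctrl.get_image('scene');t=ctrl.get_image('top');cv2.imwrite('pics/s5.png',s[:,:,::-1]);cv2.imwrite('pics/t5.png',t[:,:,::-1])
G=o['tool_pos']-np.array([0,0,-.0187]);print('grip',G,proj('scene',G),proj('top',G),proj('wrist',G,k))
for th in(25,35,45):
  a=np.radians(th);X=G+.081*np.array([np.sin(a),0,-np.cos(a)]);print(th,proj('scene',X),proj('top',X))
c=np.hstack([cv2.resize(s[80:220,270:420],(428,400),interpolation=2),cv2.resize(t[130:250,200:311],(370,400),interpolation=2)])
cv2.imwrite('pics/m5.png',c[:,:,::-1])
E
```

```text
t: 12.23
tool_pos: [0.5013, 0.2011, 0.3309]
tool_rot: [1.178, 2.912, 0.002]
contact_force: [0.1, -0.7, -0.4]
opening: 0.0165
t: 12.98
tool_pos: [0.5017, 0.1994, 0.3307]
tool_rot: [0.049, 3.14, 0.0]
contact_force: [-0.6, 0.6, -1.7]
opening: 0.0169
[-5.27443566  1.63637168 37.84071508] [ 2.40404863e-01 -1.91283633e-01  1.68164660e+00  7.33268324e-05
  1.65034891e+00 -1.29908936e+00]
3.110296285369181
grip [0.50174523 0.19941885 0.34943583] [352.08397227 119.47439975] [243.85280449 222.62958036] [317.82645695 329.07143489]
25 [363.25049807 149.98998191] [250.90752038 216.40369237]
35 [368.24170408 150.09603054] [250.89801619 209.52573769]
45 [372.83814054 149.29588042] [250.69044592 202.94217195]
```

View pics/m5.png

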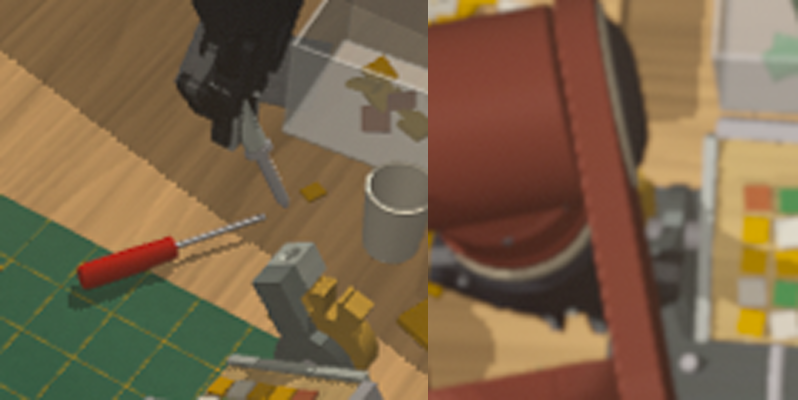

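Run:
```python
from h import *
def yp(u,v,y):
    o,d=ray('scene',u,v);return o+d*(y-o[1])/d[1]
G=np.array([.5017,.1994,.3494])
a=yp(369.9,151.4,.1995+.0005);b=yp(372.4,168.6,.1995);print('tip',a,'hole',b,a-b,'len',np.linalg.norm(a-G),np.degrees(np.arctan2(a[0]-G[0],G[2]-a[2])))
for u,v in((369,151.4),(370.5,151.4),(369.9,152.2)):
  a=yp(u,v,.2);print(a,np.linalg.norm(a-G),np.degrees(np.arctan2(a[0]-G[0],G[2]-a[2])))
```

```text
tip [0.55232197 0.2        0.28090123] hole [0.56407084 0.1995     0.23179601] [-0.01174886  0.0005      0.04910522] len 0.08517643741811756 36.46514811339193
[0.55014169 0.2        0.27957563] 0.08498470603146273 34.75155111901194
[0.55377199 0.2        0.28178284] 0.08534596165649867 37.59987588652274
[0.55256081 0.2        0.27848195] 0.08727285872397167 35.64722565412054
```

```bash
python3 -m creep '[[255,-3,0,8,0],[255,-6,0.3,18,0],[255,-8,0.3,28,0],[255,-8,0.3,36,0],[255,-8,0.3,41,0],[255,-8,0.3,43,0],[255,-8,0.3,43,0],[255,-8,0.3,43,0]]'
python3 - <<'E'
from h import *
import cv2
o=ctrl.get_obs();print(o['tool_pos'],o['contact_force'])
k=ctrl.calibration('wrist');im=ctrl.get_image('wrist');s=ctrl.get_image('scene')
c=np.hstack([cv2.resize(s[130:190,330:400],(500,429),interpolation=2),cv2.resize(im[260:420,260:372],(300,429),interpolation=2)])
cv2.imwrite('pics/m6.png',c[:,:,::-1])
E
```

```text
t: 13.8
tool_pos: [0.5098, 0.1995, 0.2875]
tool_rot: [0.047, 3.141, 0.0]
contact_force: [0.5, 0.0, -1.8]
opening: 0.0167
[0.5097747  0.19953085 0.28746683] [ 0.48792651  0.00659224 -1.79170726]
```

View pics/m6.png

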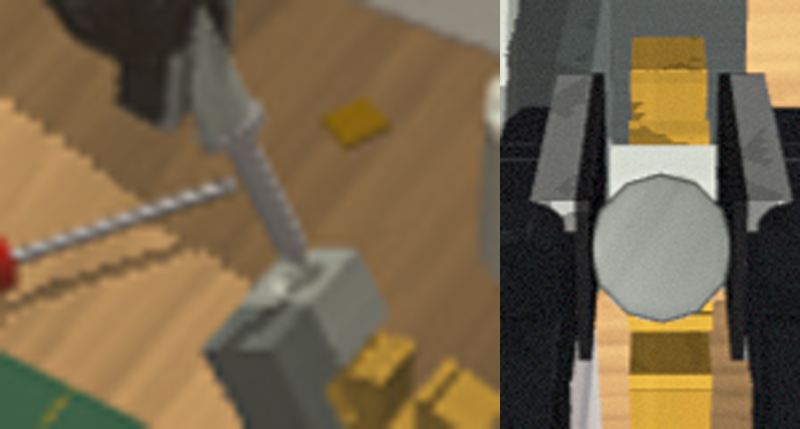

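Run:
```python
from h import *
import cv2
print(proj('scene',np.array([.5622,.1995,.233])))
g=cv2.imread('pics/s5.png',0);print('cols 362-386');
for r in range(160,184):print(r,g[r,362:387].tolist())
s=cv2.cvtColor(ctrl.get_image('scene'),cv2.COLOR_RGB2GRAY)
print('now')
for r in range(158,178):print(r,s[r,362:387].tolist())
```

```text
[371.73713882 167.89493088]
cols 362-386
160 [101, 98, 95, 96, 102, 104, 105, 103, 102, 100, 100, 100, 99, 104, 109, 110, 109, 107, 107, 106, 105, 107, 107, 108, 108]
161 [98, 96, 96, 101, 104, 104, 105, 102, 101, 99, 100, 99, 102, 108, 110, 109, 107, 107, 107, 105, 104, 105, 108, 108, 108]
162 [96, 94, 98, 102, 104, 104, 102, 100, 100, 99, 100, 100, 106, 110, 108, 108, 107, 106, 104, 104, 104, 105, 108, 107, 106]
163 [95, 96, 98, 103, 104, 102, 101, 100, 100, 97, 99, 103, 105, 108, 108, 107, 105, 105, 104, 104, 104, 106, 107, 106, 108]
164 [94, 98, 103, 104, 102, 100, 100, 100, 105, 107, 110, 113, 117, 116, 117, 116, 115, 110, 104, 104, 106, 108, 107, 107, 108]
165 [97, 101, 104, 101, 100, 99, 102, 115, 132, 139, 140, 141, 147, 147, 150, 149, 143, 126, 106, 105, 107, 106, 107, 108, 108]
166 [99, 103, 102, 101, 99, 100, 115, 142, 149, 147, 141, 132, 132, 144, 148, 142, 124, 106, 109, 107, 107, 107, 107, 109, 107]
167 [111, 101, 100, 100, 100, 111, 135, 147, 141, 137, 117, 104, 103, 127, 146, 132, 106, 108, 109, 109, 107, 107, 109, 108, 106]
168 [144, 110, 106, 100, 112, 136, 152, 145
[... 3685 characters left out ...]
 132, 129, 119, 86, 97, 121, 118, 111, 109, 110, 110, 111, 112, 112, 112, 111, 109, 109, 107, 109, 109]
173 [133, 105, 99, 99, 88, 68, 70, 84, 101, 98, 87, 85, 108, 111, 112, 111, 113, 112, 111, 110, 110, 111, 110, 110, 109]
174 [105, 99, 97, 91, 70, 73, 87, 105, 101, 90, 77, 82, 97, 112, 113, 113, 113, 111, 110, 109, 110, 111, 109, 109, 109]
175 [101, 91, 71, 72, 74, 88, 104, 101, 96, 81, 79, 78, 88, 112, 114, 113, 113, 110, 110, 110, 111, 109, 107, 107, 106]
176 [94, 73, 76, 82, 90, 106, 104, 97, 82, 80, 79, 78, 82, 99, 115, 113, 110, 110, 111, 108, 111, 120, 111, 111, 108]
177 [73, 76, 92, 108, 108, 105, 98, 87, 80, 80, 80, 79, 78, 88, 112, 112, 110, 111, 108, 96, 104, 138, 131, 128, 125]
```

```bash
python3 -m creep '[[255,1.5,0,0,0],[255,0.5,0,1.6,0],[255,-0.5,0,3.3,0],[255,-1.5,0,4.9,0],[255,-2.5,0,6.6,0],[255,-3.1,0,8.2,0],[255,-4.2,0,9.8,0],[255,-5.4,0,9.8,0],[255,-5.4,0,9.8,0]]' 60
python3 -m creep '[[255,-1.2,0,1.6,0],[255,-2.3,0,3.3,0],[255,-3.4,0,4.9,0],[255,-4.6,0,6.6,0],[255,-4.6,0,6.6,0]]'
```

```text
t: 14.7
tool_pos: [0.5145, 0.1997, 0.2767]
tool_rot: [-0.046, -3.139, -0.001]
contact_force: [-2.4, 2.2, -0.5]
opening: 0.0165
t: 15.12
tool_pos: [0.5187, 0.2, 0.2694]
tool_rot: [-0.045, -3.137, -0.002]
contact_force: [-3.5, 3.4, -2.8]
opening: 0.0162
```

```bash
python3 -m creep '[[255,-1,0.6,1.6,0],[255,-2,1,3.3,0],[255,-3.2,1,4.9,0],[255,-4.4,1,6.6,0],[255,-5.5,1,8.2,0],[255,-5.5,1,8.2,0]]'
python3 -m creep '[[255,-1.1,0,1.6,0],[255,-2.3,0,3.3,0],[255,-3.4,0,4.9,0],[255,-4.6,0,6.6,0],[255,-4.6,0,6.6,0]]'
```

```text
t: 15.62
tool_pos: [0.5241, 0.2004, 0.261]
tool_rot: [-0.046, -3.137, -0.0]
contact_force: [-3.9, 1.8, -2.4]
opening: 0.0163
t: 16.03
tool_pos: [0.5285, 0.2003, 0.2543]
tool_rot: [-0.046, -3.136, -0.0]
contact_force: [-5.3, 1.9, -3.9]
opening: 0.0162
```

```bash
python3 -m creep '[[255,0.3,0.2,2.3,0],[255,-0.8,0.3,4,0],[255,-2,0.3,5.6,0],[255,-3.1,0.3,7.2,0],[255,-3.6,0.3,8,0],[255,-3.6,0.3,8,0]]'
python3 - <<'E'
from h import *
o=ctrl.get_obs();d=o['tool_pos']+[0,0,.0187]-np.array([.5622,.1995,.233]);print(1000*(d[0]*-.5736+d[2]*.8192),o['opening'])
E
```

```text
t: 16.53
tool_pos: [0.5328, 0.2003, 0.247]
tool_rot: [-0.046, -3.139, -0.0]
contact_force: [-4.8, 3.1, -2.6]
opening: 0.0165
43.64495571290278 0.016479137816702988
```

```bash
python3 -m creep '[[255,-0.6,0.2,1.7,0],[255,-1.7,0.4,3.4,0],[255,-2.9,0.4,5,0],[255,-4,0.4,6.6,0],[255,-4.6,0.4,7.4,0],[255,-4.6,0.4,7.4,0]]'
python3 -m creep '[[255,-0.6,0,0.8,0],[255,-1.1,0,1.6,0],[255,-1.7,0,2.5,0],[255,-1.7,0,2.5,0]]'
python3 - <<'E'
from h import *
o=ctrl.get_obs();d=o['tool_pos']+[0,0,.0187]-np.array([.5622,.1995,.233]);print(1000*(d[0]*-.5736+d[2]*.8192),o['opening'])
E
```

```text
t: 17.03
tool_pos: [0.5375, 0.2003, 0.2396]
tool_rot: [-0.047, -3.139, 0.0]
contact_force: [-5.2, 2.0, -2.1]
opening: 0.016
t: 17.37
tool_pos: [0.5385, 0.2004, 0.2382]
tool_rot: [-0.046, -3.137, 0.0]
contact_force: [-10.1, 1.1, 2.6]
opening: 0.0165
33.17049994725508 0.01645761937168416
```

```bash
python3 -m creep '[[255,-0.6,0,0.8,0],[255,-1.1,0,1.6,0],[255,-1.7,0,2.5,0],[255,-1.7,0,2.5,0]]' 80
python3 - <<'E'
from h import *
import cv2
o=ctrl.get_obs();d=o['tool_pos']+[0,0,.0187]-np.array([.5622,.1995,.233]);print(1000*(d[0]*-.5736+d[2]*.8192),o['opening'])
im=ctrl.get_image('wrist');s=ctrl.get_image('scene')
c=np.hstack([cv2.resize(s[130:190,330:400],(500,429),interpolation=2),cv2.resize(im[260:420,260:372],(300,429),interpolation=2)])
cv2.imwrite('pics/m7.png',c[:,:,::-1])
E
```

```text
t: 17.7
tool_pos: [0.5386, 0.2004, 0.2382]
tool_rot: [-0.046, -3.134, 0.001]
contact_force: [-20.8, 0.1, 12.5]
opening: 0.0159
33.092262316077566 0.01591381326226588
```

View pics/m7.png

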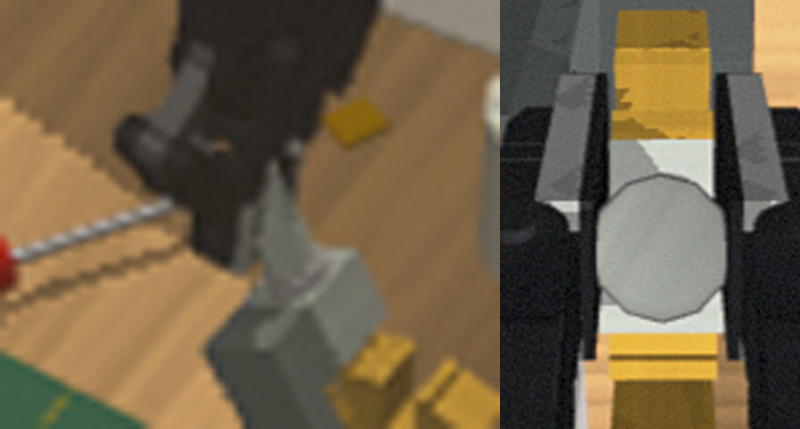

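```bash
python3 -m creep '[[255,1.2,0,-1.8,0],[255,1.9,0,-2.9,0],[180,1.9,0,-2.9,0],[120,1.9,0,-2.9,0],[100,1.9,0,-2.9,0],[100,1.9,0,-2.9,0],[100,1.9,0,-2.9,0]]' 20
python3 -m creep '[[100,0,0,-3,0],[100,2,0,-15,0],[100,5,0,-35,0],[100,10,0,-65,0],[100,20,0,-100,0],[100,40,-10,-130,0],[100,75,-30,-150,0],[100,110,-60,-160,0],[100,125,-90,-160,0],[100,125,-120,-160,0],[100,125,-130,-160,0],[100,125,-130,-160,0]]'
python3 - <<'E'
from h import *
import cv2
o=ctrl.get_obs();print(o['tool_pos'],o['contact_force'],o['opening'])
im=ctrl.get_image('wrist');s=ctrl.get_image('scene');t=ctrl.get_image('top')
c=np.zeros((600,800,3),np.uint8)
c[:,:450]=cv2.resize(s[140:260,310:400],(450,600),interpolation=2);c[:300,450:]=cv2.resize(t[160:280,235:375],(350,300),interpolation=2);c[300:,450:]=cv2.resize(s[120:390,180:440],(350,300))
cv2.imwrite('pics/m8.png',c[:,:,::-1])
H=np.array([.5622,.1995,.233])+.042*np.array([-.5736,.0143,.8192]);print(proj('scene',H),proj('top',H))
for l in('lock_pin','tee_pin','flat_pin'):print(l,[(r['rect'],r['conf']) for r in ctrl.boxes_of('scene',l)[:2]])
E
```

```text
t: 18.38
tool_pos: [0.5402, 0.2001, 0.2391]
tool_rot: [0.047, 3.14, -0.0]
contact_force: [0.8, -1.0, -0.7]
opening: 0.0524
t: 19.38
tool_pos: [0.4106, 0.0726, 0.4]
tool_rot: [0.052, 3.138, -0.0]
contact_force: [0.3, 0.1, -0.0]
opening: 0.0519
[0.41060461 0.07263673 0.40000652] [ 0.28150835  0.05612727 -0.02277567] 0.05188641495533498
[363.93707641 152.86974426] [251.24914818 216.6184479 ]
lock_pin [([235.5, 228.8, 55.1, 46.7], 0.72), ([361.5, 153.2, 16.4, 20.1], 0.66)]
tee_pin [([218.3, 320.7, 15.7, 16.3], 0.7)]
flat_pin [([203.2, 319.1, 15.8, 10.4], 0.72), ([361.8, 151.5, 13.4, 18.9], 0.65)]
```

View pics/m8.png

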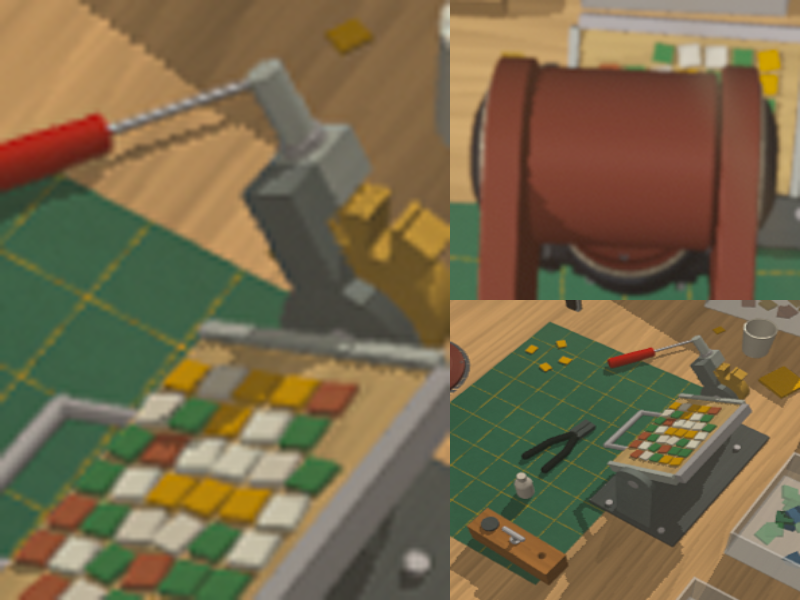

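The released pin sits in the guide with its collar on the block. It leans along the hole's axis, with its head top at scene px (363,153), against (364,153) predicted for a fully home pin. The rack keeps the T pin and the flat pin, everything else is in place, and the arm is clear.

```bash
python3 -c "
from station import ctrl
print(ctrl.finish_job())"
```

```text
the job is handed in; nothing more can be done
None
```

The board is locked at the middle notch by the tall round-headed pin, and I handed the job in at about 19.5 s of the 66 s allowed.

**What I did**
- I pushed the handle bar down with the shut fingertips until its height gave a joint value of about 0.523 rad; the middle notch stands at 0.524.
- I gripped the tall round-headed pin and tilted it about 36° in the grip against its rack hole. I then turned it round, pushed it through the guide block and let go.

**What my last checks showed**
- **Seating:** the pin met little resistance past the wheel's rim. It then stopped hard under about 22 N, with the collar seen on the block.
- **After release:** the head top was within about 1 pixel of where it should be in the scene picture with the pin fully home.
- **Surroundings:** the T pin and flat pin are still in the rack, the other things in view looked unmoved, and the force on the clear arm read about zero.

**Disagreements**
- **Seating depth:** the grip ended at 33 mm above the guide's mouth by my estimate, where 31 mm was expected. That is within the 2 mm camera error.
- **Pin label:** one network, asked for the locking pin, put the nippers first and the pin in the guide second. I went by the picture.
- **Board angle:** I did not measure it again after locking. It rests on the bar height and on the pin entering the notch.

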